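# Sort the hub spacers and draw the roller axle to its wear mark

## Robot

A 6-joint arm with a two-finger parallel gripper is mounted at the origin on the work surface. World frame = base frame: x ahead of the robot, y to its left, z up, the work surface at z = 0. Lengths are in m, angles in rad, forces in N, time in s.
With the tool pointing down it reaches from about 0.3 to 0.875 m from the base axis. Payload 6.4 kg.
Tool frame: the origin (TCP) lies midway between the tips of the shut fingers; the grasp point (between the pads) lies 19 mm behind it; z points along the fingers, y is the direction in which the jaws open and shut (so a half turn about z gives the same grasp; the last joint's range is limited). The gripper opens to 85 mm and grips with 20 to 120 N. Pads are 22 mm wide; open, the fingers measure 114 mm over their backs; the gripper's body (76 mm by 85 mm) begins 54 mm behind the grasp point. The pads swing forward as they close: fully open they stand 13 mm farther back than shut.
Start: joints at [1.077, 0.181, 1.607, -0, 1.354, -0.206], TCP at [0.163, 0.551, 0.231] pointing down, gripper open.
Joint ranges: [-2.99, 2.99], [-0.89, 2.07], [0.3, 2.58], [-1.14, 4.28], [0, 2.63], [-3.12, 3.12]. Speed limits (rad/s): [2.57, 2.57, 3.01, 3.14, 3.14, 3.14].

## Interface

Orientations are given as a unit quaternion [w, x, y, z].
In Python, from bench import ctrl gives the robot as it stands.
- The arm moves only by the tool apply_moves, never from a script. Its argument "plan" is a list of rows, each an object with "translation": the shift along the tool's x, y, z in m, a list of three; "angular": the turn, a rotation vector about the tool's x, y, z in rad, a list of three; "hand": the finger opening in m, from 0 to 0.0854. In form: [{"translation": [x, y, z], "angular": [rx, ry, rz], "hand": hand}, ...]. A call has 1 to 10 rows; each row shifts and turns the commanded pose from where the row before left it, along the tool's axes as they then stand; what a row does not reach is not made up. A row lasts 1/8 s, in which the tool goes at most 62.5 mm and 10.7 degrees, less where a joint would pass 70% of its speed; a pose out of reach is approached as far as the arm can. A call with a gripper value outside its range is refused whole. The fingers move at their own pace and stop on an object; the grip force is fixed at half the most. Time passes only in rows, so rows that do not move let the fingers close. It gives the time, the measured TCP pose, the force and the opening at its end, in the units of the state.
- ctrl.get_obs(): the state, without advancing time (a new reading comes with each control period).
- ctrl.camera(name): name is "side" or "top"; returns a dict with "img" (420x560x3 uint8, red, green, blue), "K" (3x3 intrinsics, pixels), "eye" and "orientation" of the camera in the world. Camera axes: x right, y up, looking along -z (the intrinsics and any distortion apply to the point x, -y, -z); pixel columns grow to the right and rows downward; lengths in m; the calibration is good to about 2 mm. A picture is of the moment at which its call begins. There is no depth.
- ctrl.hand_in(): hands the job in, once; it reports no verdict.
The state is a dict: "time_s": time; "q": joint angles; "dq": joint speeds; "joint_efforts": joint torques, N m; "eef_pos": TCP position; "eef_rot": TCP orientation; "wrist_force": force on the tool from outside, world axes, zero at the start; "torque": the same for the moment, N m; "opening": opening from 0.0 (shut) to 1.0 (fully open).
Only numpy, scipy, OpenCV 4.12 (cv2) and the standard library are available. Lean on these libraries where they do the work, as an engineer would, in place of code of your own. Each camera call takes 0.05 s, during which the arm holds its last target.

## Task

Finish stripping this roller hub for inspection: stand the two loose steel spacers upright in the empty bays of the two yellow trays, each in the row of spacers of its own length. Then draw the chrome axle straight up out of the green hub until the whole red band shows above the hub's top face, but stop before any of the yellow band lower down shows, without tipping the hub or lifting it off the bench. Finish holding the axle still there in the gripper, do not let go, and leave the other things on the bench where they are.

Things in the scene. Friction and masses are not known exactly. Their poses are not given: they have to be found in the camera images.
- spacer_short_c (a point): The short steel hub spacer, a loose plain ring standing upright on the bench: outside diameter 36 mm, bore 25 mm, 36 mm long (the other one is 52 mm), about 0.15 kg. The point is its centre, half-way up; z is its axis. The two spacers may change places.
- spacer_long_c (a point): The long steel hub spacer, a loose plain ring standing upright on the bench: outside diameter 36 mm, bore 25 mm, 52 mm long (the other one is 36 mm), about 0.2 kg. The point is its centre, half-way up; z is its axis. The two spacers may change places.
- row_short_bay (a point): Yellow fixed tray, 166 x 64 mm, floor 4 mm thick, rim 10 mm high, the row for short spacers: two short spacers (36 mm long) stand fixed in its far part and an empty bay, 56 x 56 mm inside, is at its near end. The point is the centre of the empty bay's floor, 4 mm above the bench; x runs along the row towards the standing spacers (57 and 105 mm from the point), z is up. The two trays may change places.
- row_long_bay (a point): Yellow fixed tray, 166 x 64 mm, floor 4 mm thick, rim 10 mm high, the row for long spacers: two long spacers (52 mm long) stand fixed in its far part and an empty bay, 56 x 56 mm inside, is at its near end. The point is the centre of the empty bay's floor, 4 mm above the bench; x runs along the row towards the standing spacers (57 and 105 mm from the point), z is up. The two trays may change places.
- hub: Green cast bearing hub standing loose on the bench, about 2.8 kg: a block 90 x 90 mm and 80 mm high on a foot 130 x 130 mm, 10 mm thick, with a vertical bore of 25.5 mm diameter, 70 mm deep, in the middle of its top. Origin at the centre of its underside, z up along the bore; top face 80 mm above the origin.
- axle_c (a point): Chrome roller axle, a loose plain rod, 24 mm diameter, 160 mm long, about 0.5 kg, standing upright on the floor of the hub's bore, its upper 90 mm showing at the start. The point is its centre, half-way along, at the start 10 mm above the hub's top face; z is its axis, up. It slides freely in line with the bore, tips or lifts the hub if not, and drops back if released.
- axle_red (a point): Centre of the red band round the axle, 8 mm wide, 40 mm above the axle's lower end; a yellow band, also 8 mm wide, has its centre 30 mm below it. Both are hidden in the bore at the start. The red band is wholly out once the axle has risen 34 mm; the yellow begins to show at 56 mm; the axle leaves the bore at 70 mm.
- seal_a: Bystander: grey rubber dust seal, flat ring 60 mm across, 8 mm thick. Origin at the centre of its underside.
- seal_b: Bystander: second grey dust seal, 60 mm across, 8 mm thick. Origin at the centre of its underside.
- old_bearing: Bystander: dark old bearing, ring 62 mm across, 16 mm thick. Origin at the centre of its underside.
- grease_tin: Bystander: red closed tin, 80 mm across, 90 mm high. Origin at the centre of its underside.
- wrench: Bystander: steel wrench, 200 mm long, lying flat. Origin at the middle of its length.
Mind the look-alikes: they are no part of the job. What is shaped like the part that bears axle_c but blue or pink is not meant. Leave any blue look-alike of the part that bears spacer_long_c alone.

How it is judged:
By the outcome, as a careful person would: the job done as asked, in the order asked, and still so for the second after the job is handed in, while the arm keeps its last pose, push and grip.
It also fails if it takes over 69 s, if anything falls off the work surface, if the arm or the gripper's body presses on something with over 40 N, if the wrist force passes 120 N, or if a joint passes its speed limit or range.

## Working session

There is one attempt and no reset: what is moved stays moved. The work goes in short steps, Python scripts to look and compute and a tool call to move; the robot and the scene stay as the last step left them, time stands still between calls to the robot, and variables do not carry over. Pictures are saved under pics/ and viewed, and the job is handed in when it is done.

Besides the shell and the picture viewer there is one more tool, called after "Call:" as name(argument=value, ...) on one line, values as JSON. apply_moves: Moves the arm, as the interface text tells. Its arguments: {"type":"object","properties":{"plan":{"type":"array","items":{"type":"object","properties":{"translation":{"type":"array","items":{"type":"number"}},"angular":{"type":"array","items":{"type":"number"}},"hand":{"type":"number"}}}}},"required":["plan"]}

```bash
mkdir -p pics; ls; python3 - <<'E'
from bench import ctrl
import cv2
o=ctrl.get_obs()
for k in o: print(k,o[k])
for n in("side","top"):
    c=ctrl.camera(n); cv2.imwrite(f"pics/{n}0.png",c["img"][:,:,::-1]); print(n,c["K"],c["eye"],c["orientation"],[k for k in c])
E
```

```text
pics
time_s 0.0
q [ 1.07666797e+00  1.81549041e-01  1.60799176e+00 -2.54431831e-05
  1.35374010e+00 -2.06320801e-01]
dq [ 1.08669568e-03 -9.24076219e-04 -3.50160343e-05  6.97606464e-04
  5.54225089e-04  3.02373533e-04]
joint_efforts [-1.30090597e-03 -4.44874227e+01 -3.51334155e+01 -3.71258884e-04
  9.10117262e-03 -1.70311279e-05]
eef_pos [0.16296073 0.55087375 0.23038747]
eef_rot [-2.77960359e-04  1.43404854e-01  9.89663748e-01 -7.97145873e-04]
wrist_force [1.35199165 0.052479   0.42647066]
torque [0.05162505 0.00492293 0.02216987]
opening 0.9992412133878681
side [[423.0107471    0.         277.84134853]
 [  0.         423.0107471  206.44250159]
 [  0.           0.           1.        ]] [ 0.44642418 -0.77575164  0.79114916] [ 0.9184213   0.38295445 -0.03054807 -0.09441933] ['img', 'K', 'eye', 'orientation']
top [[412.7128999    0.         274.16392861]
 [  0.         412.7128999  209.51403001]
 [  0.           0.           1.        ]] [ 0.45620548 -0.07788447  1.11766976] [-0.70047367 -0.03851938  0.04074523  0.71147222] ['img', 'K', 'eye', 'orientation']
```

View pics/side0.png

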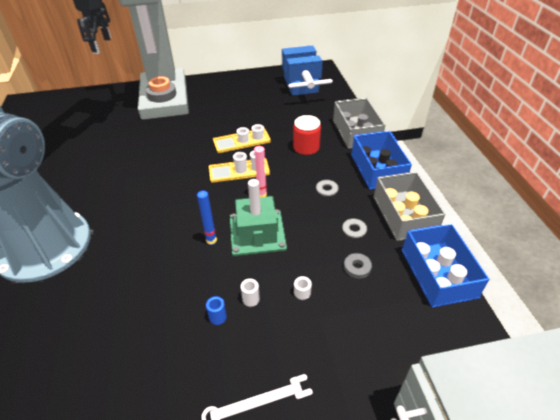

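View pics/top0.png

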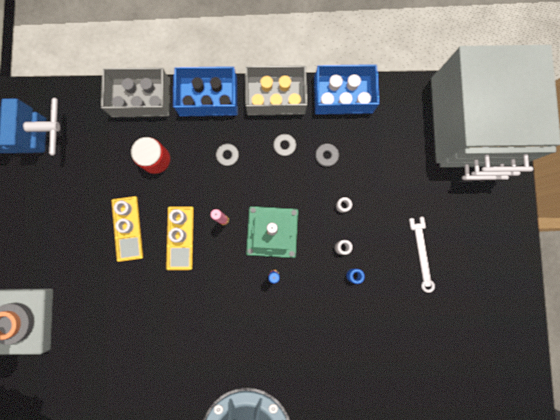

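```bash
cat > h.py <<'E'
import numpy as np,cv2
from scipy.spatial.transform import Rotation as R
def rot(c):
    q=c["orientation"]; return R.from_quat([q[1],q[2],q[3],q[0]]).as_matrix()
def ray(c,u,v):
    K=c["K"]; d=np.array([(u-K[0,2])/K[0,0],-(v-K[1,2])/K[1,1],-1.]); return rot(c)@d
def onz(c,u,v,z):
    d=ray(c,u,v); e=np.array(c["eye"]); return e+d*(z-e[2])/d[2]
def proj(c,p):
    x=rot(c).T@(np.array(p)-c["eye"]); K=c["K"]
    return np.array([K[0,0]*x[0]/-x[2]+K[0,2],K[1,1]*-x[1]/-x[2]+K[1,2]])
def crop(c,x0,y0,x1,y1,s,fn):
    cv2.imwrite(fn,cv2.resize(c["img"][y0:y1,x0:x1,::-1],None,fx=s,fy=s,interpolation=cv2.INTER_CUBIC))
E
python3 - <<'E'
from h import *; from bench import ctrl
t=ctrl.camera("top");s=ctrl.camera("side")
crop(t,100,180,380,300,2.8,"pics/t1.png");crop(s,190,110,330,330,2.7,"pics/s1.png")
import pickle;pickle.dump((t,s),open("c0.pkl","wb"))
E
```

```text
(no output)
```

View pics/t1.png

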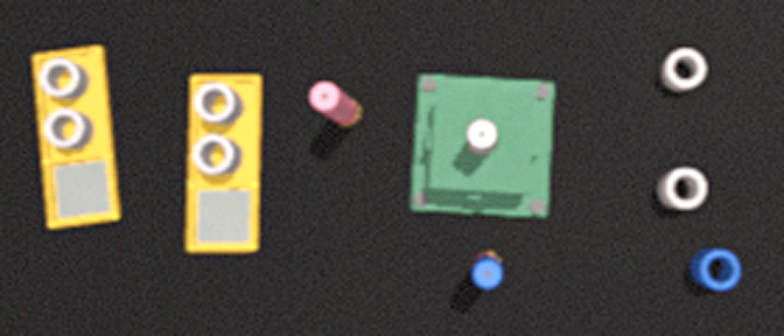

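View pics/s1.png

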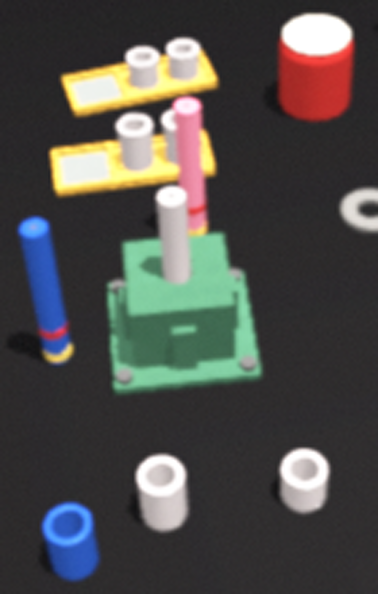

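```bash
python3 - <<'E'
from h import *; import pickle
t,s=pickle.load(open("c0.pkl","rb"))
def comp(m,u,v):
    n,l,st,ce=cv2.connectedComponentsWithStats(m.astype(np.uint8)); 
    k=l[v-8:v+9,u-8:u+9]; k=k[k>0]; k=np.bincount(k).argmax(); return (l==k)
def cen(m):
    c,_=cv2.findContours(m.astype(np.uint8),cv2.RETR_EXTERNAL,cv2.CHAIN_APPROX_NONE)
    c=max(c,key=cv2.contourArea); h=cv2.convexHull(c); M=cv2.moments(h); return M['m10']/M['m00'],M['m01']/M['m00'],cv2.contourArea(h),cv2.boundingRect(c),c
def white(c):
    i=c["img"].astype(int); return (i.min(2)>95)&(i.max(2)-i.min(2)<50)
def W(im,u,v): return cen(comp(white(im),u,v))
# silhouettes predicted vs measured: refine by one Newton correction on centroid
def pc(c,x,y,r,z0,z1):
    a=np.linspace(0,2*np.pi,60); P=[proj(c,(x+r*np.cos(b),y+r*np.sin(b),z)) for z in(z0,z1) for b in a]
    h=cv2.convexHull(np.array(P,np.float32)); M=cv2.moments(h); return np.array([M['m10']/M['m00'],M['m01']/M['m00']]),cv2.contourArea(h)
for nm,ut,us,L in(("short",(344,205),(302,288),.036),("long",(343,247),(250,292),.052)):
  for c,uv in((t,ut),(s,us)):
    m=W(c,*uv); p=onz(c,m[0],m[1],L/2)
    for _ in range(3):
        q,A=pc(c,p[0],p[1],.018,0,L); p=p+onz(c,m[0],m[1],L/2)-onz(c,*q,L/2)
    print(nm,p.round(4),m[2:4],"predA",A)
# trays: yellow mask + grey
for nm,u in(("far",(128,230)),("near",(180,238))):
    i=t["img"]; hsv=cv2.cvtColor(i,cv2.COLOR_RGB2HSV)
    ye=(hsv[...,0]>15)&(hsv[...,0]<35)&(hsv[...,1]>100)&(hsv[...,2]>100)
    m=comp(ye,*u); c=cen(m)
    # grey bay: fill of hole in lower part
    r=cv2.minAreaRect(c[4]); b=cv2.boxPoints(r); print(nm,r)
    P=np.array([onz(t,*x,.008)[:2] for x in b]); print(P.round(4))
    for c0,(uu,vv) in((t,{"far":(129,247),"near":(179,257)}[nm]),(s,{"far":(225,144),"near":(221,172)}[nm])):
        i=c0["img"].astype(int); g=(i.min(2)>110)&(i.max(2)-i.min(2)<45)
        try:
            g=cen(comp(g,uu,vv)); print(" grey",g[:4],onz(c0,g[0],g[1],.004).round(4))
        except Exception as e: print(e)
# hub: axle
for c,u in((t,(272,229)),(s,(254,195))):
    m=W(c,*u); print("axle",m[:4]); 
m=W(t,272,229);print(onz(t,m[0],m[1],.17))
hsv=cv2.cvtColor(t["img"],cv2.COLOR_RGB2HSV); g=(hsv[...,0]>55)&(hsv[...,0]<90)&(hsv[...,1]>80)
m=cen(comp(g,255,245)); r=cv2.minAreaRect(m[4]);b=cv2.boxPoints(r);print(r,[onz(t,*x,.01)[:2].round(4) for x in b])
E
```

```text
short [ 0.5912 -0.27    0.018 ] (184.0, (336, 197, 17, 15)) predA 177.88649141485803
short [ 0.5899 -0.2663  0.018 ] (359.0, (293, 276, 19, 24)) predA 339.56706742895767
long [ 0.4768 -0.2634  0.026 ] (197.0, (335, 240, 18, 15)) predA 193.45653320709243
long [ 0.4764 -0.2594  0.026 ] (445.5, (240, 278, 20, 29)) predA 423.93618085072376
far ((126.54270935058594, 228.44833374023438), (64.13835144042969, 27.0679988861084), 84.5596694946289)
[[0.62   0.3622]
 [0.6259 0.2893]
 [0.4535 0.2694]
 [0.4478 0.3411]]
 grey (128.86932447397564, 247.18272425249168, 301.0, (120, 238, 19, 20)) [0.4858 0.3094 0.004 ]
 grey (225.10157367668097, 143.07153075822603, 116.5, (217, 138, 17, 11)) [0.4843 0.3133 0.004 ]
near ((179.5, 238.0), (64.0, 27.0), 90.0)
[[0.5952 0.2102]
 [0.5941 0.1372]
 [0.4226 0.1361]
 [0.4237 0.2079]]
 grey (179.48579710144926, 256.5142028985507, 287.5, (171, 248, 18, 18)) [0.4588 0.1733 0.004 ]
 grey (220.70680044593087, 171.958751393534, 149.5, (212, 167, 18, 11)) [0.4565 0.1769 0.004 ]
axle (271.6898907103825, 228.3879781420765, 122.0, (266, 222, 12, 14))
axle (253.78574423480083, 196.4318658280922, 397.5, (247, 178, 14, 38))
[ 0.51934435 -0.0753405   0.17      ]
((263.8236999511719, 245.89596557617188), (53.62306594848633, 30.74417495727539), 42.43622970581055) [array([0.5027, 0.0274]), array([ 0.5629, -0.0288]), array([ 0.4643, -0.1334]), array([ 0.4053, -0.0771])]
```

Call:
apply_moves(plan=[{"translation": [0, 0, 0], "angular": [0, 0, -0.145], "hand": 0.0854}, {"translation": [0, 0, 0], "angular": [0, 0, -0.144], "hand": 0.0854}, {"translation": [-0.02, -0.05, 0], "angular": [0, 0, 0], "hand": 0.0854}, {"translation": [-0.02, -0.05, 0], "angular": [0, 0, 0], "hand": 0.0854}, {"translation": [-0.02, -0.05, 0], "angular": [0, 0, 0], "hand": 0.0854}, {"translation": [-0.02, -0.05, 0], "angular": [0, 0, 0], "hand": 0.0854}, {"translation": [-0.02, -0.05, 0], "angular": [0, 0, 0], "hand": 0.0854}, {"translation": [-0.02, -0.05, 0], "angular": [0, 0, 0], "hand": 0.0854}, {"translation": [-0.02, -0.05, 0], "angular": [0, 0, 0], "hand": 0.0854}, {"translation": [-0.02, -0.05, 0], "angular": [0, 0, 0], "hand": 0.0854}])

```text
time_s: 1.45
eef_pos: [0.324, 0.15, 0.2315]
eef_rot: [0.001, -0.001, 1.0, 0.0]
wrist_force: [0.7, -0.4, 0.3]
opening: 1.001
```

Call:
apply_moves(plan=[{"translation": [-0.019, -0.0515, 0], "angular": [0, 0, 0], "hand": 0.0854}, {"translation": [-0.019, -0.0515, 0], "angular": [0, 0, 0], "hand": 0.0854}, {"translation": [-0.019, -0.0515, 0], "angular": [0, 0, 0], "hand": 0.0854}, {"translation": [-0.019, -0.0515, 0], "angular": [0, 0, 0], "hand": 0.0854}, {"translation": [-0.019, -0.0515, 0], "angular": [0, 0, 0], "hand": 0.0854}, {"translation": [-0.019, -0.0515, 0], "angular": [0, 0, 0], "hand": 0.0854}, {"translation": [-0.019, -0.0515, 0], "angular": [0, 0, 0], "hand": 0.0854}, {"translation": [-0.019, -0.0515, 0], "angular": [0, 0, 0], "hand": 0.0854}, {"translation": [0, 0, 0.05], "angular": [0, 0, 0], "hand": 0.0854}, {"translation": [0, 0, 0.05], "angular": [0, 0, 0], "hand": 0.0854}])

```text
time_s: 2.7
eef_pos: [0.4764, -0.2614, 0.1302]
eef_rot: [0.0, 0.0, 1.0, -0.0]
wrist_force: [0.8, 0.3, -0.8]
opening: 1.0
```

```bash
python3 - <<'E'
from h import *; from bench import ctrl
print(ctrl.get_obs()["eef_pos"],ctrl.get_obs()["eef_rot"])
t=ctrl.camera("top");s=ctrl.camera("side")
a=t["img"][180:300,290:410];b=s["img"][190:340,180:330]
print(proj(t,ctrl.get_obs()["eef_pos"]),proj(s,ctrl.get_obs()["eef_pos"]))
cv2.imwrite("pics/a1.png",np.hstack([cv2.resize(x[:,:,::-1],(400,400*x.shape[0]//x.shape[1]),interpolation=cv2.INTER_CUBIC) for x in(a,b)]))
E
```

```text
[ 0.47638072 -0.26135844  0.13021181] [ 4.81989706e-04  8.07111742e-05  9.99999803e-01 -3.94836471e-04]
[348.05307213 248.00633354] [244.50286742 262.81561409]
```

View pics/a1.png

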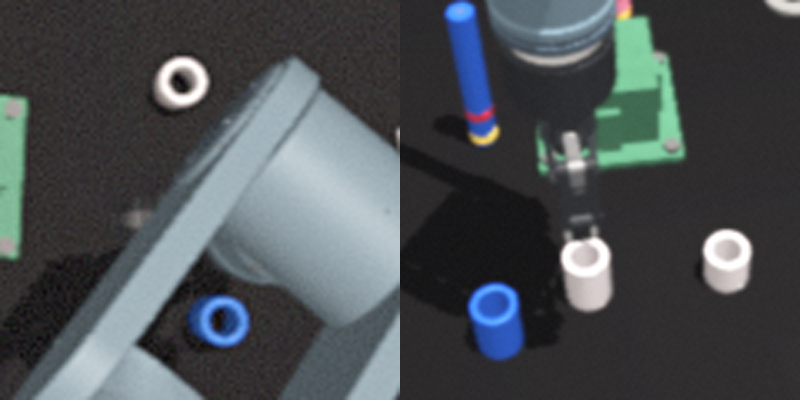

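Call:
apply_moves(plan=[{"translation": [0, 0, 0.04], "angular": [0, 0, 0], "hand": 0.0854}, {"translation": [0, 0, 0.04], "angular": [0, 0, 0], "hand": 0.0854}, {"translation": [0, 0, 0.034], "angular": [0, 0, 0], "hand": 0.0854}, {"translation": [0, 0, 0], "angular": [0, 0, 0], "hand": 0.05}, {"translation": [0, 0, 0], "angular": [0, 0, 0], "hand": 0.04}, {"translation": [0, 0, 0], "angular": [0, 0, 0], "hand": 0.025}, {"translation": [0, 0, 0], "angular": [0, 0, 0], "hand": 0.025}, {"translation": [0, 0, 0], "angular": [0, 0, 0], "hand": 0.025}, {"translation": [0, 0, 0], "angular": [0, 0, 0], "hand": 0.025}])

```text
time_s: 3.92
eef_pos: [0.4778, -0.2615, 0.0202]
eef_rot: [0.002, -0.001, 1.0, -0.001]
wrist_force: [-2.1, 0.7, 6.9]
opening: 0.414
```

```bash
python3 - <<'E'
from h import *; from bench import ctrl
o=ctrl.get_obs();print(o["eef_pos"],o["eef_rot"],o["opening"],o["opening"]*.0854)
s=ctrl.camera("side")
crop(s,180,190,330,340,4,"pics/a2.png")
E
```

```text
[ 0.4778238  -0.26148757  0.02015425] [ 1.66650467e-03 -6.23987339e-04  9.99997476e-01 -1.37182835e-03] 0.4135885407040109 0.03532046137612253
```

View pics/a2.png

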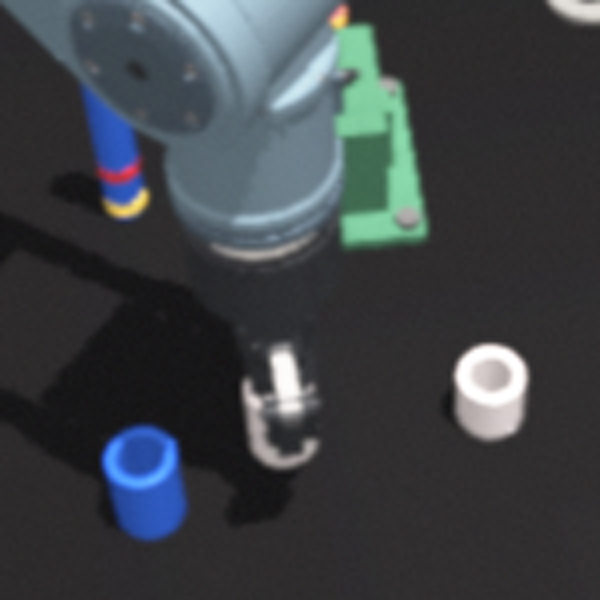

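Call:
apply_moves(plan=[{"translation": [0, 0, -0.03], "angular": [0, 0, 0], "hand": 0.025}, {"translation": [0, 0, -0.05], "angular": [0, 0, 0], "hand": 0.025}, {"translation": [0, 0, -0.05], "angular": [0, 0, 0], "hand": 0.025}, {"translation": [0, 0, -0.05], "angular": [0, 0, 0], "hand": 0.025}, {"translation": [0, 0, -0.04], "angular": [0, 0, 0], "hand": 0.025}, {"translation": [0, 0.03, 0], "angular": [0, 0, 0], "hand": 0.025}, {"translation": [0, 0.05, 0], "angular": [0, 0, 0], "hand": 0.025}, {"translation": [0, 0.05, 0], "angular": [0, 0, 0], "hand": 0.025}, {"translation": [0, 0.05, 0], "angular": [0, 0, 0], "hand": 0.025}, {"translation": [0, 0.05, 0], "angular": [0, 0, 0], "hand": 0.025}])

```text
time_s: 5.22
eef_pos: [0.4758, -0.0287, 0.2387]
eef_rot: [0.001, -0.0, 1.0, -0.0]
wrist_force: [0.9, 0.5, -2.0]
opening: 0.415
```

Call:
apply_moves(plan=[{"translation": [0.005, 0.05, 0], "angular": [0, 0, 0], "hand": 0.025}, {"translation": [0.005, 0.05, 0], "angular": [0, 0, 0], "hand": 0.025}, {"translation": [0.005, 0.05, 0], "angular": [0, 0, 0], "hand": 0.025}, {"translation": [0.005, 0.04, 0], "angular": [0, 0, 0], "hand": 0.025}, {"translation": [0, 0.016, 0], "angular": [0, 0, 0], "hand": 0.025}, {"translation": [0, 0, 0.04], "angular": [0, 0, 0], "hand": 0.025}, {"translation": [0, 0, 0.04], "angular": [0, 0, 0], "hand": 0.025}, {"translation": [0, 0, 0.04], "angular": [0, 0, 0], "hand": 0.025}, {"translation": [0, 0, 0.02], "angular": [0, 0, 0], "hand": 0.025}, {"translation": [0, 0, 0], "angular": [0, 0, 0], "hand": 0.025}])

```text
time_s: 6.48
eef_pos: [0.4547, 0.1749, 0.0963]
eef_rot: [-0.002, -0.0, 1.0, -0.0]
wrist_force: [0.2, 0.5, -2.1]
opening: 0.412
```

```bash
cat > look.py <<'E'
from h import *; from bench import ctrl; import sys
n=sys.argv[1]; b=[int(x) for x in sys.argv[2:10]]
o=ctrl.get_obs();print(o["time_s"],np.round(o["eef_pos"],4),np.round(o["eef_rot"],4),np.round(o["wrist_force"],1),o["opening"])
t=ctrl.camera("top");s=ctrl.camera("side")
a=t["img"][b[1]:b[3],b[0]:b[2]];c=s["img"][b[5]:b[7],b[4]:b[6]]
cv2.imwrite(n,np.hstack([cv2.resize(x[:,:,::-1],(400,400),interpolation=cv2.INTER_CUBIC) for x in(a,c)]))
print(proj(t,o["eef_pos"]),proj(s,o["eef_pos"]))
E
python3 look.py pics/a3.png 90 170 220 300 180 80 330 230
```

```text
6.475 [0.4547 0.1749 0.0963] [-1.5e-03 -3.0e-04  1.0e+00 -3.0e-04] [ 0.2  0.5 -2.1] 0.41183525240895097
[170.3123709  258.25314149] [216.35022754 146.56618036]
```

View pics/a3.png

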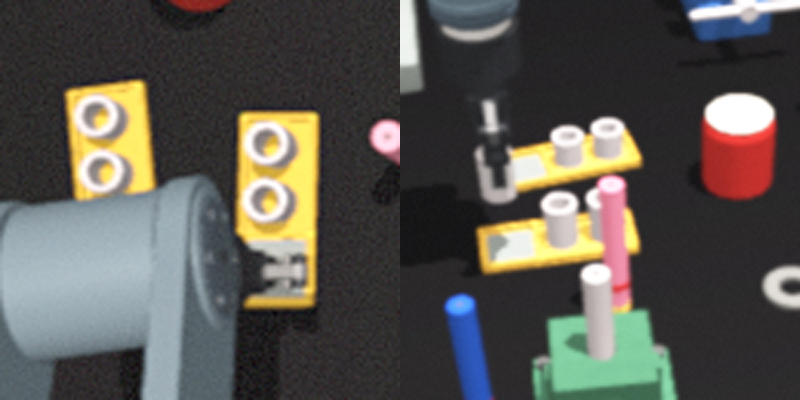

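Call:
apply_moves(plan=[{"translation": [-0.003, 0, 0.03], "angular": [0, 0, 0], "hand": 0.025}, {"translation": [0, 0, 0.03], "angular": [0, 0, 0], "hand": 0.025}, {"translation": [0, 0, 0.006], "angular": [0, 0, 0], "hand": 0.025}, {"translation": [0, 0, 0.003], "angular": [0, 0, 0], "hand": 0.025}, {"translation": [0, 0, 0], "angular": [0, 0, 0], "hand": 0.025}])

```text
time_s: 7.2
eef_pos: [0.4598, 0.1759, 0.0296]
eef_rot: [0.001, -0.001, 1.0, 0.0]
wrist_force: [1.1, 0.2, -3.0]
opening: 0.412
```

Call:
apply_moves(plan=[{"translation": [0, 0, 0.003], "angular": [0, 0, 0], "hand": 0.025}, {"translation": [0, 0, 0.002], "angular": [0, 0, 0], "hand": 0.025}, {"translation": [0, 0, 0], "angular": [0, 0, 0], "hand": 0.025}])

```text
time_s: 7.58
eef_pos: [0.4592, 0.1758, 0.0242]
eef_rot: [0.0, -0.001, 1.0, 0.0]
wrist_force: [-2.1, -0.5, 5.7]
opening: 0.41
```

```bash
python3 look.py pics/a4.png 90 170 220 300 200 120 280 200
```

```text
7.575 [0.4592 0.1758 0.0242] [ 4.e-04 -7.e-04  1.e+00  0.e+00] [-2.1 -0.5  5.7] 0.4097387661830614
[176.79014181 256.39749552] [220.89083106 166.64196627]
```

View pics/a4.png

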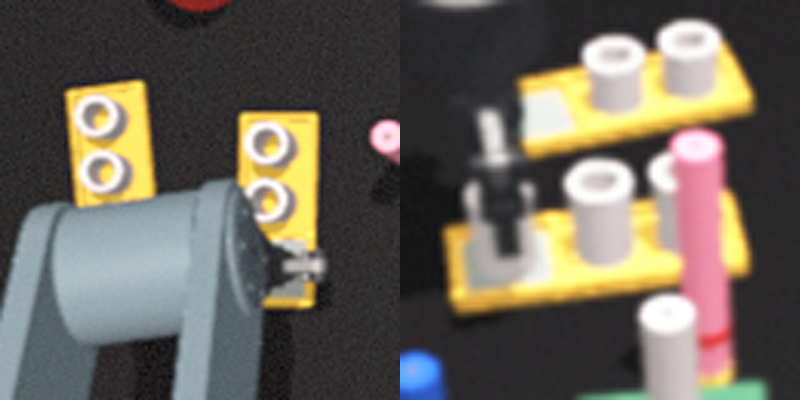

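Call:
apply_moves(plan=[{"translation": [0, 0, 0], "angular": [0, 0, 0], "hand": 0.045}, {"translation": [0, 0, 0], "angular": [0, 0, 0], "hand": 0.06}, {"translation": [0, 0, 0], "angular": [0, 0, 0], "hand": 0.065}, {"translation": [0, 0, 0], "angular": [0, 0, 0], "hand": 0.065}, {"translation": [0, 0, -0.03], "angular": [0, 0, 0], "hand": 0.065}, {"translation": [0, 0, -0.05], "angular": [0, 0, 0], "hand": 0.065}, {"translation": [0, 0, -0.05], "angular": [0, 0, 0], "hand": 0.065}, {"translation": [0, 0, -0.05], "angular": [0, 0, 0], "hand": 0.07}, {"translation": [0, 0, -0.036], "angular": [0, 0, 0], "hand": 0.08}, {"translation": [0, -0.04, 0], "angular": [0, 0, 0], "hand": 0.0854}])

```text
time_s: 8.93
eef_pos: [0.4607, 0.1369, 0.2431]
eef_rot: [0.004, -0.002, 1.0, 0.0]
wrist_force: [0.9, -0.6, -1.3]
opening: 0.998
```

Call:
apply_moves(plan=[{"translation": [-0.016, -0.05, 0], "angular": [0, 0, 0], "hand": 0.0854}, {"translation": [-0.016, -0.05, 0], "angular": [0, 0, 0], "hand": 0.0854}, {"translation": [-0.016, -0.05, 0], "angular": [0, 0, 0], "hand": 0.0854}, {"translation": [-0.016, -0.05, 0], "angular": [0, 0, 0], "hand": 0.0854}, {"translation": [-0.016, -0.05, 0], "angular": [0, 0, 0], "hand": 0.0854}, {"translation": [-0.016, -0.05, 0], "angular": [0, 0, 0], "hand": 0.0854}, {"translation": [-0.016, -0.05, 0], "angular": [0, 0, 0], "hand": 0.0854}, {"translation": [-0.016, -0.05, 0], "angular": [0, 0, 0], "hand": 0.0854}, {"translation": [0, 0, 0], "angular": [0, 0, 0], "hand": 0.0854}])

```text
time_s: 10.05
eef_pos: [0.5871, -0.2677, 0.2382]
eef_rot: [-0.0, 0.001, 1.0, -0.0]
wrist_force: [1.0, 0.6, -0.1]
opening: 0.996
```

```bash
python3 look.py pics/a5.png 90 170 220 300 200 120 280 200
```

```text
10.05 [ 0.5871 -0.2677  0.2382] [-4.0e-04  1.4e-03  1.0e+00 -1.0e-04] [ 1.   0.6 -0.1] 0.9958285054709061
[360.38002806 193.50231337] [303.84498608 218.15001419]
```

View pics/a5.png

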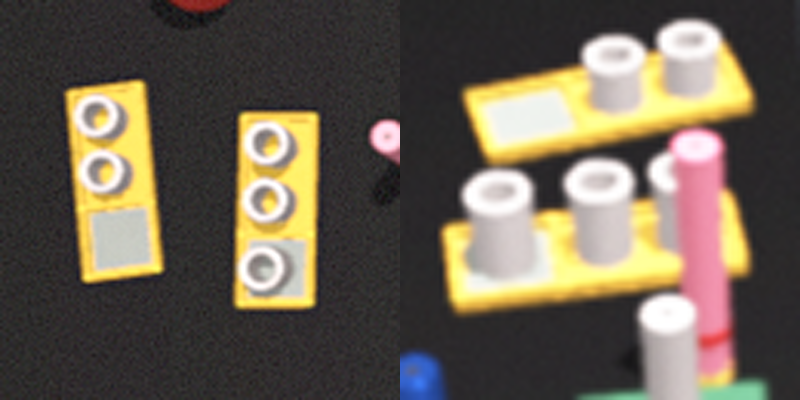

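Call:
apply_moves(plan=[{"translation": [-0.0035, 0, 0.05], "angular": [0, 0, 0], "hand": 0.0854}, {"translation": [0, 0, 0.05], "angular": [0, 0, 0], "hand": 0.0854}, {"translation": [0, 0, 0.05], "angular": [0, 0, 0], "hand": 0.0854}, {"translation": [0, 0, 0.05], "angular": [0, 0, 0], "hand": 0.0854}, {"translation": [0, 0, 0.03], "angular": [0, 0, 0], "hand": 0.0854}, {"translation": [0, 0, 0], "angular": [0, 0, 0], "hand": 0.06}, {"translation": [0, 0, 0], "angular": [0, 0, 0], "hand": 0.05}])

```text
time_s: 11.02
eef_pos: [0.5917, -0.2639, 0.0111]
eef_rot: [0.001, -0.001, 1.0, -0.001]
wrist_force: [0.3, -0.6, 0.2]
opening: 0.603
```

```bash
python3 look.py pics/a6.png 290 160 390 260 250 240 340 330
```

```text
11.025 [ 0.5917 -0.2639  0.0111] [ 9.0e-04 -1.1e-03  1.0e+00 -6.0e-04] [ 0.3 -0.6  0.2] 0.6030338022083547
[341.24619428 204.46388895] [302.67354897 288.14229472]
```

View pics/a6.png

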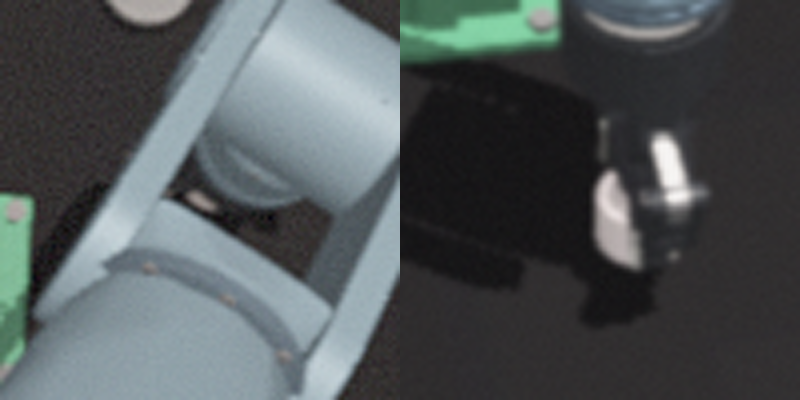

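```bash
python3 - <<'E'
from h import *; import pickle
t,s=pickle.load(open("c0.pkl","rb"))
print(proj(s,(.5905,-.268,.018)),proj(s,(.5917,-.264-.033,.02)),proj(s,(.5917,-.264-.033,.04)))
E
```

```text
[302.65274171 287.99845152] [306.48187531 298.62877537] [306.78415334 293.30002815]
```

Call:
apply_moves(plan=[{"translation": [0.002, -0.002, 0.002], "angular": [0, 0, 0], "hand": 0.05}, {"translation": [0, 0, 0], "angular": [0, 0, 0], "hand": 0.035}, {"translation": [0, 0, 0], "angular": [0, 0, 0], "hand": 0.025}, {"translation": [0, 0, 0], "angular": [0, 0, 0], "hand": 0.025}, {"translation": [0, 0, 0], "angular": [0, 0, 0], "hand": 0.025}])

```text
time_s: 11.75
eef_pos: [0.5889, -0.2667, 0.0085]
eef_rot: [0.0, -0.001, 1.0, -0.0]
wrist_force: [-2.2, 0.2, 5.8]
opening: 0.411
```

Call:
apply_moves(plan=[{"translation": [0, 0, -0.03], "angular": [0, 0, 0], "hand": 0.025}, {"translation": [0, 0, -0.05], "angular": [0, 0, 0], "hand": 0.025}, {"translation": [0, 0, 0], "angular": [0, 0, 0], "hand": 0.025}])

```text
time_s: 12.12
eef_pos: [0.5916, -0.2682, 0.0924]
eef_rot: [0.004, -0.001, 1.0, -0.003]
wrist_force: [-0.3, -0.3, -0.7]
opening: 0.413
```

```bash
python3 look.py pics/a7.png 290 160 390 260 230 190 340 300
```

```text
12.125 [ 0.5916 -0.2682  0.0924] [ 3.7e-03 -5.0e-04  1.0e+00 -2.6e-03] [-0.3 -0.3 -0.7] 0.41289749445593515
[348.29414325 200.48383721] [304.09622565 267.13857752]
```

View pics/a7.png

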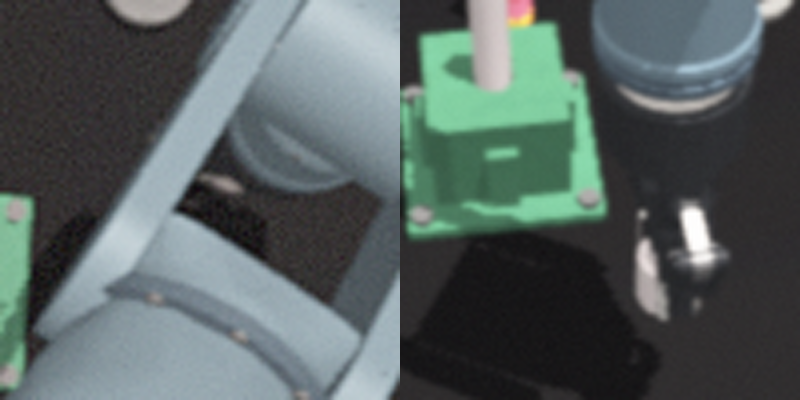

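Call:
apply_moves(plan=[{"translation": [0, 0, -0.05], "angular": [0, 0, 0], "hand": 0.025}, {"translation": [0, 0, -0.05], "angular": [0, 0, 0], "hand": 0.025}, {"translation": [0, 0, -0.04], "angular": [0, 0, 0], "hand": 0.025}, {"translation": [0.004, 0.03, 0], "angular": [0, 0, 0], "hand": 0.025}, {"translation": [0.009, 0.05, 0], "angular": [0, 0, 0], "hand": 0.025}, {"translation": [0.009, 0.05, 0], "angular": [0, 0, 0], "hand": 0.025}, {"translation": [0.009, 0.05, 0], "angular": [0, 0, 0], "hand": 0.025}, {"translation": [0.009, 0.05, 0], "angular": [0, 0, 0], "hand": 0.025}, {"translation": [0.009, 0.05, 0], "angular": [0, 0, 0], "hand": 0.025}, {"translation": [0.009, 0.05, 0], "angular": [0, 0, 0], "hand": 0.025}])

```text
time_s: 13.48
eef_pos: [0.5286, 0.0654, 0.2251]
eef_rot: [-0.002, -0.0, 1.0, 0.0]
wrist_force: [0.9, 0.3, -1.0]
opening: 0.411
```

Call:
apply_moves(plan=[{"translation": [0.009, 0.05, 0], "angular": [0, 0, 0], "hand": 0.025}, {"translation": [0.009, 0.05, 0], "angular": [0, 0, 0], "hand": 0.025}, {"translation": [0.009, 0.05, 0], "angular": [0, 0, 0], "hand": 0.025}, {"translation": [0.009, 0.05, 0], "angular": [0, 0, 0], "hand": 0.025}, {"translation": [0.009, 0.049, 0], "angular": [0, 0, 0], "hand": 0.025}, {"translation": [0, 0, 0.05], "angular": [0, 0, 0], "hand": 0.025}, {"translation": [0, 0, 0.05], "angular": [0, 0, 0], "hand": 0.025}, {"translation": [0, 0, 0.05], "angular": [0, 0, 0], "hand": 0.025}, {"translation": [0, 0, 0], "angular": [0, 0, 0], "hand": 0.025}])

```text
time_s: 14.6
eef_pos: [0.4798, 0.3107, 0.0712]
eef_rot: [-0.006, -0.001, 1.0, -0.002]
wrist_force: [-1.2, -0.5, -1.4]
opening: 0.413
```

```bash
python3 look.py pics/a8.png 90 170 220 300 190 80 290 180
```

```text
14.6 [0.4798 0.3107 0.0712] [-6.2e-03 -6.0e-04  1.0e+00 -2.4e-03] [-1.2 -0.5 -1.4] 0.4130258394708086
[119.02829808 249.02391418] [221.38826872 125.54319243]
```

View pics/a8.png

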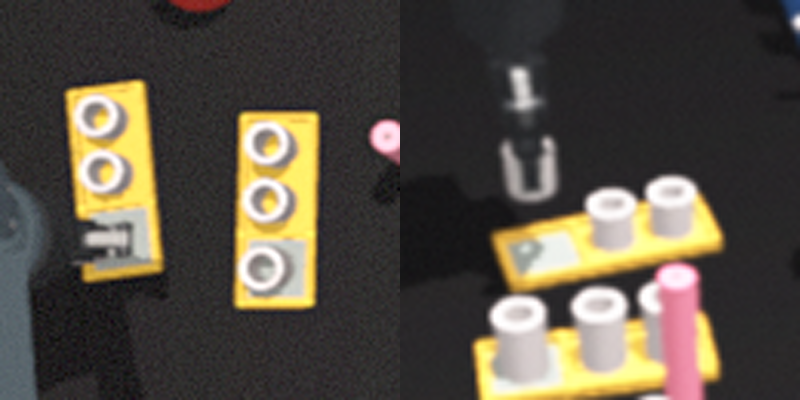

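Call:
apply_moves(plan=[{"translation": [-0.005, 0, 0.025], "angular": [0, 0, 0], "hand": 0.025}, {"translation": [0, 0, 0.02], "angular": [0, 0, 0], "hand": 0.025}, {"translation": [0, 0, 0.005], "angular": [0, 0, 0], "hand": 0.025}, {"translation": [0, 0, 0], "angular": [0, 0, 0], "hand": 0.025}])

```text
time_s: 15.2
eef_pos: [0.4901, 0.3129, 0.0277]
eef_rot: [0.0, -0.001, 1.0, 0.0]
wrist_force: [-0.2, 0.4, -1.3]
opening: 0.413
```

```bash
python3 look.py pics/a9.png 90 170 220 300 190 100 270 180
```

```text
15.2 [0.4901 0.3129 0.0277] [ 1.e-04 -6.e-04  1.e+00  0.e+00] [-0.2  0.4 -1.3] 0.4125792119955141
[124.4612773 245.4015847] [226.19122526 136.65988275]
```

View pics/a9.png

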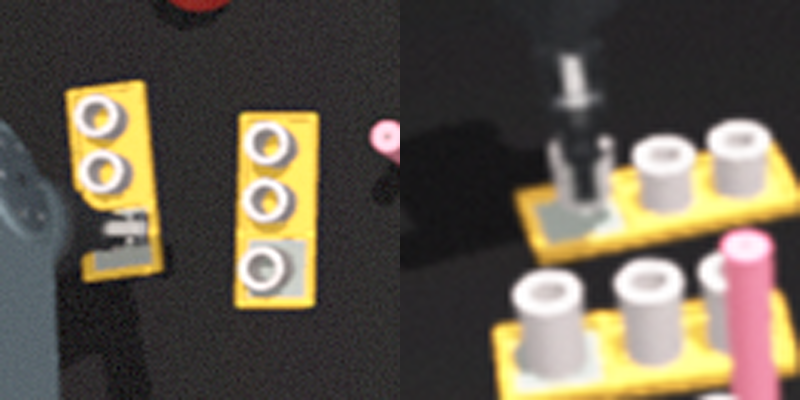

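Call:
apply_moves(plan=[{"translation": [0.005, -0.002, 0.004], "angular": [0, 0, 0], "hand": 0.025}, {"translation": [0, 0, 0.004], "angular": [0, 0, 0], "hand": 0.025}, {"translation": [0, 0, 0.003], "angular": [0, 0, 0], "hand": 0.025}, {"translation": [0, 0, 0.002], "angular": [0, 0, 0], "hand": 0.025}, {"translation": [0, 0, 0], "angular": [0, 0, 0], "hand": 0.025}])

```text
time_s: 15.92
eef_pos: [0.4849, 0.3107, 0.0141]
eef_rot: [-0.0, -0.001, 1.0, -0.0]
wrist_force: [0.3, -0.1, -0.9]
opening: 0.408
```

Call:
apply_moves(plan=[{"translation": [0, 0, 0.002], "angular": [0, 0, 0], "hand": 0.025}, {"translation": [0, 0, 0], "angular": [0, 0, 0], "hand": 0.025}])

```text
time_s: 16.18
eef_pos: [0.4853, 0.3109, 0.0125]
eef_rot: [0.0, -0.001, 1.0, 0.0]
wrist_force: [0.4, 0.3, 0.3]
opening: 0.407
```

```bash
python3 look.py pics/a10.png 90 170 220 300 190 100 270 180
```

```text
16.175 [0.4853 0.3109 0.0125] [ 2.e-04 -6.e-04  1.e+00  1.e-04] [0.4 0.3 0.3] 0.4074286800272095
[127.1976851 247.3449656] [225.21819978 141.25866999]
```

View pics/a10.png

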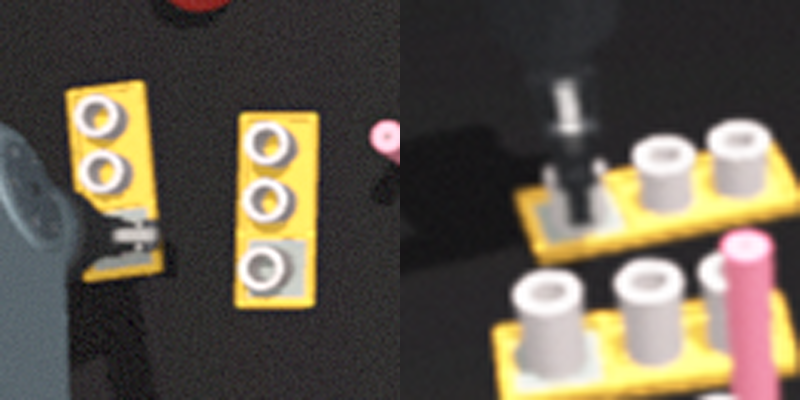

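Ring is close to the floor; one more millimetre, then release.

Call:
apply_moves(plan=[{"translation": [0, 0, 0.001], "angular": [0, 0, 0], "hand": 0.025}, {"translation": [0, 0, 0], "angular": [0, 0, 0], "hand": 0.025}])

```text
time_s: 16.52
eef_pos: [0.4853, 0.3109, 0.0125]
eef_rot: [0.0, -0.001, 1.0, 0.0]
wrist_force: [-3.3, -2.8, 9.6]
opening: 0.408
```

Call:
apply_moves(plan=[{"translation": [0, 0, 0], "angular": [0, 0, 0], "hand": 0.045}, {"translation": [0, 0, 0], "angular": [0, 0, 0], "hand": 0.055}, {"translation": [0, 0, 0], "angular": [0, 0, 0], "hand": 0.06}, {"translation": [0, 0, 0], "angular": [0, 0, 0], "hand": 0.06}, {"translation": [0, 0, -0.02], "angular": [0, 0, 0], "hand": 0.06}, {"translation": [0, 0, -0.05], "angular": [0, 0, 0], "hand": 0.06}, {"translation": [0, 0, -0.05], "angular": [0, 0, 0], "hand": 0.06}, {"translation": [0, 0, -0.05], "angular": [0, 0, 0], "hand": 0.06}, {"translation": [0, 0, -0.05], "angular": [0, 0, 0], "hand": 0.06}, {"translation": [0, 0, 0], "angular": [0, 0, 0], "hand": 0.06}])

```text
time_s: 17.77
eef_pos: [0.4878, 0.312, 0.2384]
eef_rot: [0.005, -0.001, 1.0, 0.002]
wrist_force: [0.3, 0.7, 0.6]
opening: 0.703
```

```bash
python3 look.py pics/a11.png 90 170 220 300 190 100 270 180; python3 - <<'E'
from h import *; from bench import ctrl
t=ctrl.camera("top");s=ctrl.camera("side")
crop(t,230,190,320,300,5,"pics/t3.png");crop(s,220,160,300,260,5.5,"pics/s3.png")
import pickle;pickle.dump((t,s),open("c1.pkl","wb"))
E
```

```text
17.775 [0.4878 0.312  0.2384] [ 5.4e-03 -7.0e-04  1.0e+00  2.0e-03] [0.3 0.7 0.6] 0.7032944431664814
[ 89.28169122 243.93379372] [217.49670236  73.1779312 ]
```

View pics/a11.png

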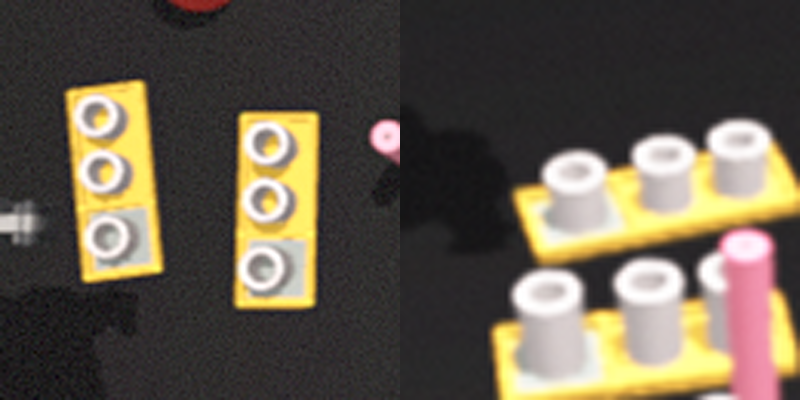

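View pics/t3.png

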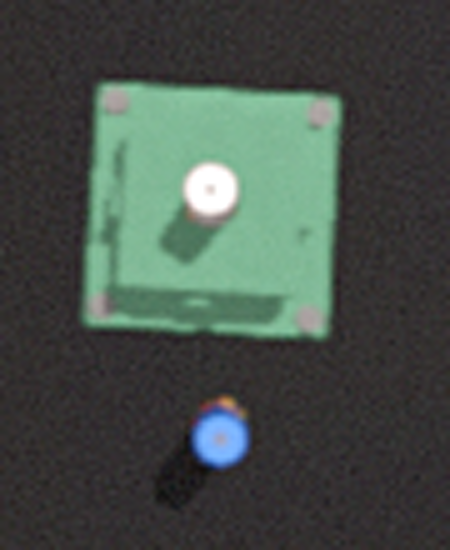

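View pics/s3.png

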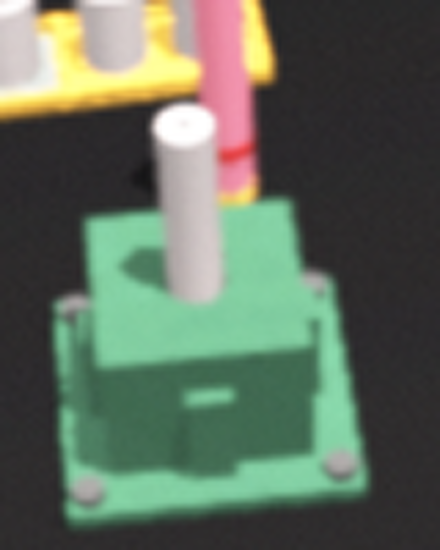

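```bash
python3 - <<'E'
from h import *; import pickle
t,s=pickle.load(open("c1.pkl","rb"))
# disc top by brightness in top view
for c,(u,v) in((t,(272,227)),(s,(253,182))):
    g=c["img"].astype(int).min(2)[v-9:v+10,u-9:u+10].astype(float); 
    if c is s: print(g.astype(int)[:, 2:17])
    w=(g>215); y,x=np.nonzero(w); print(x.mean()+u-9,y.mean()+v-9,w.sum(),onz(c,x.mean()+u-9,y.mean()+v-9,.17).round(4))
print(onz(s,253.1,182.3,.17))
b=[(85,217),(291,201),(315,349),(98,369)]
P=np.array([onz(s,220+(x+.5)/5.5-.5,160+(y+.5)/5.5-.5,.08)[:2] for x,y in b]);print(P.round(4),P.mean(0))
b=[(97,83),(341,96),(328,337),(84,325)]
P=np.array([onz(t,230+(x+.5)/5-.5,190+(y+.5)/5-.5,.01)[:2] for x,y in b]);print(P.round(4),P.mean(0))
p=onz(t,230+220/5,190+440/5,.16);print("blue",p)
print("pink",onz(t,220,216,.16))
E
```

```text
271.70666666666665 227.33333333333334 75 [ 0.5218 -0.0754  0.17  ]
[[155 152 150 148 144 142 142 141 138 131 135 132 127 131 138]
 [140 137 134 126 118 113 111 108 102 104 125 126 127 131 139]
 [104  94  90  85  83  82  82  81  80  92 121 125 125 132 137]
 [ 77  72  70  71  72  71  69  69  67  80 117 122 126 131 137]
 [ 71  66  61  57  59  56  58  58  58  72 102 117 125 130 137]
 [ 51  50  47  51  60  83 104 118 115 107 114 121 126 131 137]
 [ 41  44  52  87 144 194 222 229 228 218 194 160 136 129 136]
 [ 42  51 105 192 240 252 253 253 254 254 251 233 177 141 137]
 [ 42  76 177 247 254 254 253 252 254 254 254 253 229 161 138]
 [ 44 102 214 252 255 254 249 240 249 254 255 254 239 173 140]
 [ 47 115 224 253 255 254 253 251 253 255 255 253 235 171 140]
 [ 45  90 188 245 253 254 254 254 254 254 253 247 212 160 139]
 [ 41  73 143 206 239 250 253 253 252 249 240 221 188 157 137]
 [ 44  67 126 163 192 212 225 230 228 219 208 201 186 154 128]
 [ 42  63 111 151 164 175 182 189 193 194 199 197 187 142  96]
 [ 38  56 103 143 164 170 176 184 189 193 197 198 186 136  81]
 [ 31  42  88 138 160 170 176 184 188 194 197 198 188 146 102]
 [ 24  38  83 135 161 169 174 182 187 192 197 198 192 161 131]
 [ 22  38  82 135 161 167 176 182 187 191 196 198 192 166 141]]
253.34375 182.484375 64 [ 0.5214 -0.0757  0.17  ]
[ 0.52100586 -0.07493707  0.17      ]
[[ 0.4792 -0.0246]
 [ 0.5703 -0.034 ]
 [ 0.5632 -0.1243]
 [ 0.473  -0.1164]] [ 0.52142218 -0.07484095]
[[ 0.591  -0.0145]
 [ 0.5819 -0.1462]
 [ 0.4527 -0.1364]
 [ 0.4611 -0.0064]] [ 0.5216467  -0.07589592]
blue [ 0.40608484 -0.0788965   0.16      ]
pink [0.55078213 0.04468807 0.16      ]
```

Call:
apply_moves(plan=[{"translation": [-0.004, -0.04, 0], "angular": [0, 0, 0], "hand": 0.06}, {"translation": [-0.004, -0.05, 0], "angular": [0, 0, 0], "hand": 0.06}, {"translation": [-0.004, -0.05, 0], "angular": [0, 0, 0], "hand": 0.06}, {"translation": [-0.004, -0.05, 0], "angular": [0, 0, 0], "hand": 0.06}, {"translation": [-0.004, -0.05, 0], "angular": [0, 0, 0], "hand": 0.06}, {"translation": [-0.004, -0.05, 0], "angular": [0, 0, 0], "hand": 0.06}, {"translation": [-0.004, -0.05, 0], "angular": [0, 0, 0], "hand": 0.06}, {"translation": [-0.006, -0.048, 0], "angular": [0, 0, 0], "hand": 0.06}, {"translation": [0, 0, 0], "angular": [0, 0, 0], "hand": 0.06}, {"translation": [0, 0, 0], "angular": [0, 0, 0], "hand": 0.06}])

```text
time_s: 19.23
eef_pos: [0.5186, -0.0766, 0.23]
eef_rot: [-0.001, -0.0, 1.0, 0.001]
wrist_force: [-0.1, 0.0, 0.1]
opening: 0.699
```

```bash
python3 look.py pics/a12.png 210 170 340 300 200 130 310 240
```

```text
19.225 [ 0.5186 -0.0766  0.23  ] [-1.3e-03 -3.0e-04  1.0e+00  7.0e-04] [-0.1  0.   0.1] 0.6991654113157845
[272.19881589 226.85481369] [250.48446161 161.67859026]
```

View pics/a12.png

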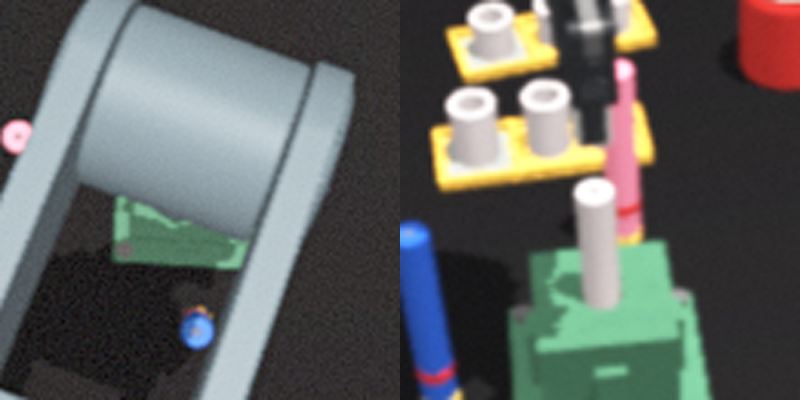

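Call:
apply_moves(plan=[{"translation": [-0.003, 0.001, 0.02], "angular": [0, 0, 0], "hand": 0.06}, {"translation": [0, 0, 0.03], "angular": [0, 0, 0], "hand": 0.06}, {"translation": [0, 0, 0.03], "angular": [0, 0, 0], "hand": 0.06}, {"translation": [0, 0, 0.025], "angular": [0, 0, 0], "hand": 0.06}, {"translation": [0, 0, 0], "angular": [0, 0, 0], "hand": 0.06}, {"translation": [0, 0, 0], "angular": [0, 0, 0], "hand": 0.06}])

```text
time_s: 20.08
eef_pos: [0.5231, -0.0756, 0.1273]
eef_rot: [0.001, -0.001, 1.0, -0.0]
wrist_force: [-0.1, -0.1, 0.5]
opening: 0.704
```

```bash
python3 look.py pics/a13.png 210 170 340 300 210 140 290 220
```

```text
20.075 [ 0.5231 -0.0756  0.1273] [ 6.0e-04 -1.2e-03  1.0e+00 -2.0e-04] [-0.1 -0.1  0.5] 0.7035631286044489
[271.85263482 228.02086796] [255.11306354 196.38477426]
```

View pics/a13.png

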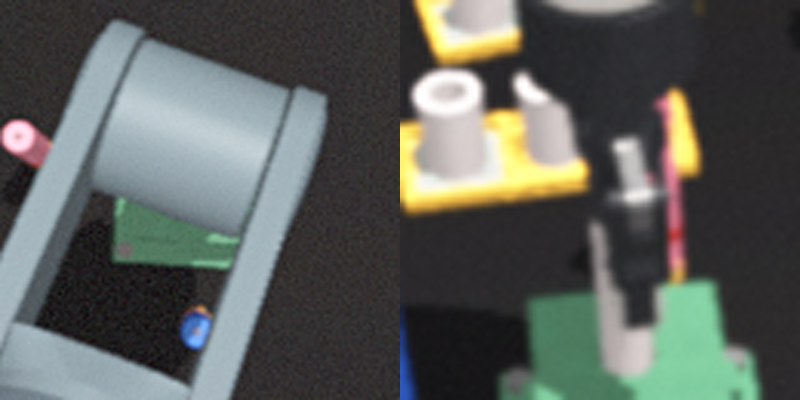

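Call:
apply_moves(plan=[{"translation": [0.0015, 0, 0.003], "angular": [0, 0, 0], "hand": 0.045}, {"translation": [0, 0, 0], "angular": [0, 0, 0], "hand": 0.032}, {"translation": [0, 0, 0], "angular": [0, 0, 0], "hand": 0.026}, {"translation": [0, 0, 0], "angular": [0, 0, 0], "hand": 0.022}, {"translation": [0, 0, 0], "angular": [0, 0, 0], "hand": 0.016}, {"translation": [0, 0, 0], "angular": [0, 0, 0], "hand": 0.012}, {"translation": [0, 0, 0], "angular": [0, 0, 0], "hand": 0.012}, {"translation": [0, 0, 0], "angular": [0, 0, 0], "hand": 0.012}])

```text
time_s: 21.18
eef_pos: [0.5212, -0.0758, 0.1236]
eef_rot: [0.0, -0.001, 1.0, 0.0]
wrist_force: [-0.6, 4.1, 5.9]
opening: 0.264
```

```bash
python3 look.py pics/a14.png 210 170 340 300 210 150 310 250
```

```text
21.175 [ 0.5212 -0.0758  0.1236] [ 2.e-04 -6.e-04  1.e+00  3.e-04] [-0.6  4.1  5.9] 0.2640996759247042
[271.94868814 228.91022035] [254.39148805 197.72008975]
```

View pics/a14.png

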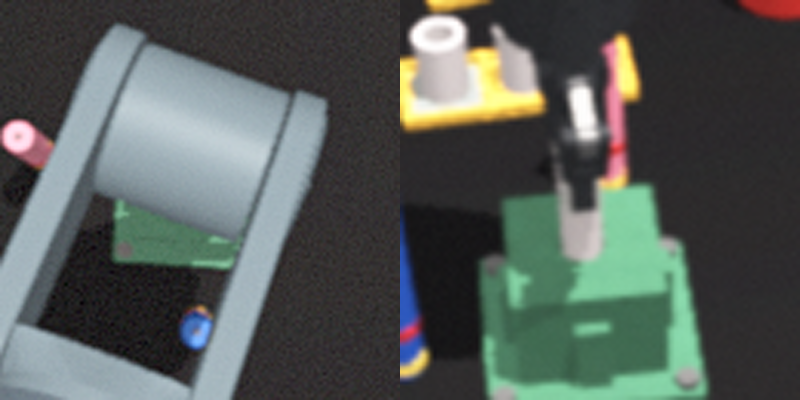

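Call:
apply_moves(plan=[{"translation": [0, 0.0005, 0], "angular": [0, 0, 0], "hand": 0.012}, {"translation": [0, 0, -0.003], "angular": [0, 0, 0], "hand": 0.012}, {"translation": [0, 0, -0.004], "angular": [0, 0, 0], "hand": 0.012}, {"translation": [0, 0, -0.004], "angular": [0, 0, 0], "hand": 0.012}, {"translation": [0, 0, 0], "angular": [0, 0, 0], "hand": 0.012}, {"translation": [0, 0, 0], "angular": [0, 0, 0], "hand": 0.012}])

```text
time_s: 22.02
eef_pos: [0.5208, -0.0757, 0.1343]
eef_rot: [-0.0, -0.001, 1.0, -0.0]
wrist_force: [-1.0, 1.5, -3.1]
opening: 0.263
```

Call:
apply_moves(plan=[{"translation": [0, 0, -0.005], "angular": [0, 0, 0], "hand": 0.012}, {"translation": [0, 0, -0.005], "angular": [0, 0, 0], "hand": 0.012}, {"translation": [0, 0, -0.005], "angular": [0, 0, 0], "hand": 0.012}, {"translation": [0, 0, -0.005], "angular": [0, 0, 0], "hand": 0.012}, {"translation": [0, 0, -0.005], "angular": [0, 0, 0], "hand": 0.012}, {"translation": [0, 0, -0.004], "angular": [0, 0, 0], "hand": 0.012}, {"translation": [0, 0, -0.003], "angular": [0, 0, 0], "hand": 0.012}, {"translation": [0, 0, -0.001], "angular": [0, 0, 0], "hand": 0.012}, {"translation": [0, 0, 0], "angular": [0, 0, 0], "hand": 0.012}, {"translation": [0, 0, 0], "angular": [0, 0, 0], "hand": 0.012}])

```text
time_s: 23.28
eef_pos: [0.521, -0.0758, 0.1672]
eef_rot: [-0.0, -0.001, 1.0, -0.0]
wrist_force: [0.6, 0.9, -4.7]
opening: 0.265
```

```bash
python3 look.py pics/a15.png 210 170 340 300 210 150 310 250
```

```text
23.275 [ 0.521  -0.0758  0.1672] [-0.e+00 -6.e-04  1.e+00 -1.e-04] [ 0.6  0.9 -4.7] 0.2648246093322396
[271.88447475 227.76818356] [253.20864757 183.4913242 ]
```

View pics/a15.png

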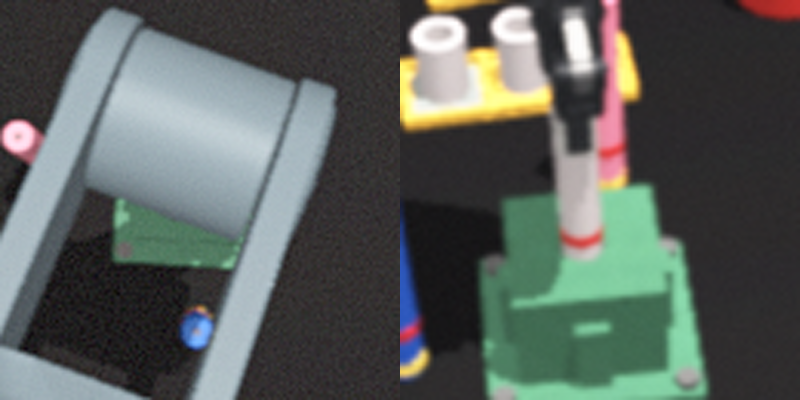

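Call:
apply_moves(plan=[{"translation": [0, 0, 0], "angular": [0, 0, 0], "hand": 0.012}, {"translation": [0, 0, 0], "angular": [0, 0, 0], "hand": 0.012}, {"translation": [0, 0, 0], "angular": [0, 0, 0], "hand": 0.012}, {"translation": [0, 0, 0], "angular": [0, 0, 0], "hand": 0.012}])

```text
time_s: 23.88
eef_pos: [0.5209, -0.0757, 0.1673]
eef_rot: [-0.0, -0.001, 1.0, -0.0]
wrist_force: [0.6, -0.8, -4.9]
opening: 0.265
```

```bash
python3 look.py pics/a16.png 90 100 490 400 180 90 360 330
```

```text
23.875 [ 0.5209 -0.0757  0.1673] [-0.e+00 -6.e-04  1.e+00 -0.e+00] [ 0.6 -0.8 -4.9] 0.26536745715106397
[271.84380421 227.77976492] [253.18979847 183.45967713]
```

View pics/a16.png

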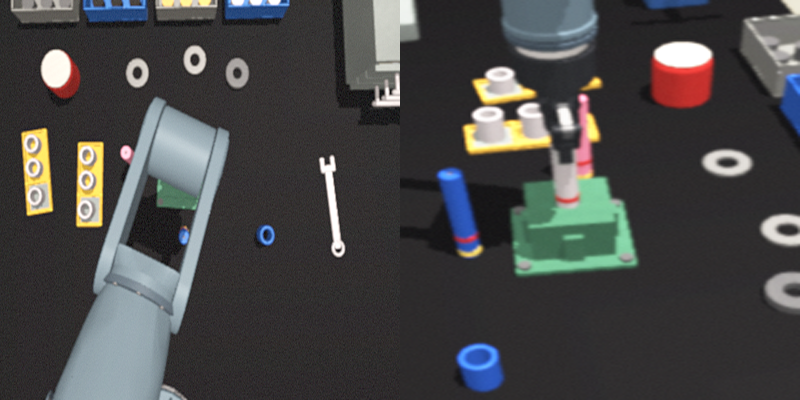

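All in order: handing in.

```bash
python3 -c "
from bench import ctrl
print(ctrl.hand_in())"
```

```text
the job is handed in; nothing more can be done
None
```

I finished the job and handed it in at about 24 s. The long spacer stands in the near tray with the long row, and the short one in the far tray with the short row. After that I drew the chrome axle straight up about 44 mm, and the gripper is still holding it there.

- **Spacers:** after release, the camera pictures showed both upright in their bays, matching the height of the spacers beside them.
- **Axle:** the last side view shows the whole red band with chrome below it and no yellow. The pose stayed within 0.1 mm over the last 0.6 s.
- **Hub:** the wrist carried about 4.9 N, which is the axle's weight alone. The pictures show the hub level and unmoved.
- **Other things:** the bystanders and look-alikes that are in view look undisturbed. The arm partly hid the pink rod in the top view.
- **Disagreement:** before the moves, the two cameras differed by about 4 mm in y for the spacers and bays, so I used averages. The grips fitted those averages. For the axle the two views agreed to under 1 mm.

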